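# Dry-assemble a turned brass candlestick

## Robot

A 6-joint arm with a two-finger parallel gripper is mounted at the origin on the work surface. World frame = base frame: x ahead of the robot, y to its left, z up, the work surface at z = 0. Lengths are in m, angles in rad, forces in N, time in s.
With the tool pointing down it reaches from about 0.35 to 0.775 m from the base axis. Payload 5.5 kg.
Tool frame: the origin (TCP) lies between the finger pads; the fingertips stand 19 mm ahead of it and the grasp point (between the pads) is the TCP; z points along the fingers, y is the line along which they close (so a half turn about z gives the same grasp; the last joint's range is limited). The gripper opens to 85 mm and grips with 20 to 120 N. Pads are 22 mm wide; open, the fingers measure 114 mm over their backs; the gripper's body (76 mm by 85 mm) begins 54 mm behind the grasp point. The pads swing forward as they close: fully open they stand 13 mm farther back than shut.
Start: joints at [-1.43, 0.313, 0.046, 1.304, 0, 1.431], TCP at [0.159, -0.553, 0.218] pointing down, gripper open.
Joint ranges: [-2.76, 2.76], [-0.86, 1.69], [-1.03, 1.26], [-2.2, 2.34], [-1.47, 1.5], [-3.14, 3.14]. Speed limits (rad/s): [2.57, 2.57, 3.14, 3.14, 3.14, 3.14].

## Interface

Orientations are given as a unit quaternion [w, x, y, z].
In Python, from workcell import env gives the robot as it stands.
- The arm moves only by the tool carry_out, never from a script. Its argument "increments" is a list that holds one entry, the list of rows, each a list of 6 numbers: the shift along the tool's x, y, z each as a share of 50 cm, from -1 to 1, then the turn, a rotation vector about the tool's x, y, z each as a share of 2 pi rad, from -1 to 1. In form: [[[x, y, z, ax, ay, az], ...]]. A call has 1 to 5 rows; each row is the pose to reach, as a shift and turn from the pose commanded when the call began, along the tool's axes at that moment, turning the shorter way round; what a row does not reach only later rows make up. A row lasts 1/8 s, in which the tool goes at most 62.5 mm and 10.7 degrees, less where a joint would pass 70% of its speed; a pose out of reach is approached as far as the arm can. A call with a number of a shift or a turn outside -1 to 1 is refused whole. A call with a gripper value outside its range is refused whole. "jaw" is the closure, from 0 (fully open) to 1 (shut), set as the call begins (left out, the last holds). The fingers move at their own pace and stop on an object; "squeeze" is the grip in N (left out, the last holds). Time passes only in rows, so rows that repeat a pose let the fingers close. It gives the time, the measured TCP pose, the force, the opening and the grip force at its end, in the units of the state.
- env.get_state(): the state, without advancing time (a new reading comes with each control period).
- env.read_camera(name): name is "scene" or "top" or "wrist"; returns a dict with "frame" (384x512x3 uint8, blue, green, red), "z_map" (384x512 float32, m along the optical axis (not along the pixel's ray), 0 where there is no reading), "intrinsics" (3x3 intrinsics, pixels), "k1" (the pictures are not rectified: a ray, as slopes to the right and down, at radius r is drawn at 1 + k1 r^2 times it, then the intrinsics apply), "R" (3x3) and "t" (3): a world point X has camera coordinates R X + t; the wrist camera has in their place "T_tool_cam" (4x4, takes a point from camera to tool coordinates, whose origin is the TCP and whose axes are the flange's). Camera axes: x right, y down, z forward; pixel columns grow to the right and rows downward; lengths in m; the calibration is good to about 2 mm. A picture is of the moment at which its call begins: read the wrist's pose just before it.
- env.hand_in(): hands the job in; it is judged then, once.
Trained networks look in the newest picture that a camera, given by its name, has taken for a name from the list of things; names that differ only in an ending like _2 or _b are one class to them, and where a whole thing is asked for, a point or a joint stands for the part that bears it (a point fixed in the world has none). Each returns a list of dicts, best first, with "score" (0 to 1); they miss things now and then, are a little off and sometimes report something else, mostly with a low value. They report only what shows in the picture. A call takes as long as a camera call. They do not tell look-alikes from the thing itself.
- env.find_in(camera, name): "position" ([x, y, z] in m, in world coordinates, good to about 4 mm: the middle of the surface that is visible of it).
The state is a dict: "clock": time; "joint_pos": joint angles; "qvel": joint speeds; "tau": joint torques, N m; "tcp_pos": TCP position; "orientation": TCP orientation; "wrist_force": force on the tool from outside, world axes, zero at the start; "ft_torque": the same for the moment, N m; "finger_gap": finger opening in m; "grip_force": force on a finger pad.
Only numpy, scipy, OpenCV 4.12 (cv2) and the standard library are available. Lean on these libraries where they do the work, as an engineer would, in place of code of your own. Each camera call takes 0.05 s, during which the arm holds its last target. There are 200 camera calls.

## Task

Put the brass candlestick together, upright, on the round wooden block, one piece after another from the bottom up: first the foot on the middle of the block so that no corner overhangs, then the stem, then the drip pan, then the candle socket, each set over the spigot of the piece below until it sits flat on the shoulder, and let go before you fetch the next. Leave the porcelain dish and cup where they stand.

Things in the scene. Friction and masses are not known exactly. Their poses are not given: they have to be found in the camera images.
- foot: Brass candlestick foot: square plate 72 by 72 mm, 8 mm thick, a cone on it rising to 17 mm at the straight round neck, 32 mm across, which ends in a flat shoulder 40 mm above the underside; on it a spigot 18 mm high, 14 mm across, its top 10 mm tapering to 8 mm. Grip by the neck. Origin: centre of underside, z up; starts upright on the bench; its yaw is free.
- stem: Brass stem: tall slim column 30 mm across, base collar 36 mm across and 10 mm high, flat shoulder 75 mm above the underside; on it a spigot 18 mm high, 14 mm across, its top 10 mm tapering to 8 mm; blind bore in the underside, 19 mm wide, 22 mm deep or more, for the spigot of the piece below. Origin: centre of underside, z up; starts upright on the bench; its yaw is free.
- pan: Brass drip pan: saucer 76 mm across, rim 9 mm high, central boss 28 mm across, its flat shoulder 36 mm above the underside; on it a spigot 18 mm high, 14 mm across, its top 10 mm tapering to 8 mm; blind bore in the underside, 19 mm wide, 22 mm deep or more, for the spigot of the piece below. Grip by the boss. Origin: centre of underside, z up; starts upright on the bench; its yaw is free.
- socket: Brass candle socket: short cylinder 32 mm across, 46 mm high, bottom collar 40 mm across and 4 mm high; open candle hole 22 mm wide, 20 mm deep in the top, no spigot; blind bore in the underside, 19 mm wide, 22 mm deep or more, for the spigot of the piece below. Origin: centre of underside, z up; starts upright on the bench; its yaw is free.
- block: Round wooden building block, fixed to the bench: a disc 130 mm across and 20 mm high with a flat top. Origin: centre of its underside, z up.
- dish: Shallow white porcelain dish, 84 mm across, 26 mm high, loose, in among the brass parts: to be left alone. Origin: centre of its underside.
- cup: Small white porcelain cup, 60 mm across at the rim, 46 mm high, loose, in among the brass parts: to be left alone. Origin: centre of its underside.
There are look-alikes about, which are no part of the job. Leave any pink look-alike of the stem alone. What is shaped like the socket but turquoise is not meant.

How it is judged:
On the way, in this order (a step that is already met when the one before it is completed fails the run):
1. the foot stands on the round wooden block, near its middle, and is let go (horizontal distance between foot and block below 0.012 m and z of foot in the frame of block between 0.017 and 0.023 m and angle between foot's own z axis and vertical below 0.08 rad and contact force between the fingers and foot below 0.2 N and linear speed of foot below 0.02 m/s), for 0.2 s.
2. the stem is down on the foot and let go (horizontal distance between stem and foot below 0.006 m and z of stem in the frame of foot between 0.037 and 0.043 m and angle between stem's own z axis and vertical below 0.08 rad and contact force between the fingers and stem below 0.2 N and linear speed of stem below 0.02 m/s), for 0.2 s.
3. the drip pan is down on the stem and let go (horizontal distance between pan and stem below 0.006 m and z of pan in the frame of stem between 0.072 and 0.078 m and angle between pan's own z axis and vertical below 0.08 rad and contact force between the fingers and pan below 0.2 N and linear speed of pan below 0.02 m/s), for 0.2 s.
4. the candle socket is down on the drip pan and let go (horizontal distance between socket and pan below 0.006 m and z of socket in the frame of pan between 0.033 and 0.039 m and angle between socket's own z axis and vertical below 0.08 rad and contact force between the fingers and socket below 0.2 N and linear speed of socket below 0.02 m/s), for 0.2 s.
At the end, for the whole second after the job is handed in: The foot stands on the block within 12 mm of its centre; stem, pan and socket are each down on the shoulder of the piece below (within 3 mm in height and 6 mm sideways); all four are upright within 0.08 rad, at rest and let go (all of step 1 and all of step 2 and all of step 3 and all of step 4); the robot touches nothing.
It fails at once if the porcelain dish is shoved more than 25 mm or tipped over (distance of dish from where it was at the start of the episode above 0.025 m or angle between dish's own z axis and vertical above 0.4 rad).
It fails at once if the porcelain cup is shoved more than 25 mm or tipped over (distance of cup from where it was at the start of the episode above 0.025 m or angle between cup's own z axis and vertical above 0.4 rad).
It also fails if it takes over 96 s, if anything falls off the work surface, if the arm or the gripper's body presses on something with over 40 N, if the wrist force passes 120 N, or if a joint passes its speed limit or range.

## Working session

There is one attempt and no reset: what is moved stays moved. The work goes in short steps, Python scripts to look and compute and a tool call to move; the robot and the scene stay as the last step left them, time stands still between calls to the robot, and variables do not carry over. Pictures are saved under pics/ and viewed, at most 14 in all, crops included, and the job is handed in when it is done.

Besides the shell and the picture viewer there is one more tool, called as name(argument=value, ...) on one line, values as JSON. carry_out: Moves the arm, as the interface text tells. Its arguments: {"type":"object","properties":{"increments":{"type":"array","items":{"type":"array","items":{"type":"array","items":{"type":"number","minimum":-1,"maximum":1}}}},"jaw":{"type":"number"},"squeeze":{"type":"number"}},"required":["increments"]}

```bash
mkdir -p pics; ls
python3 - <<'E'
from workcell import env
import cv2,numpy as np
s=env.get_state();print({k:np.round(v,4).tolist() for k,v in s.items()})
for c in ["scene","top"]:
    d=env.read_camera(c);cv2.imwrite(f"pics/{c}0.png",d["frame"]);np.savez(f"{c}0.npz",**d)
    print(c,d["intrinsics"],d["k1"],d["R"],d["t"])
    for n in ["foot","stem","pan","socket","block","dish","cup"]:
        print(n,[(np.round(r["position"],3).tolist(),round(r["score"],2)) for r in env.find_in(c,n)[:4]])
E
```

```text
pics
{'clock': 0.0, 'joint_pos': [-1.4296, 0.314, 0.045, 1.3036, 0.0, 1.4312], 'qvel': [0.0007, -0.0002, -0.0002, -0.0026, 0.0006, -0.0024], 'tau': [0.0, -48.0629, 29.8534, 0.0195, -0.0, -0.0], 'tcp_pos': [0.1593, -0.552, 0.2167], 'orientation': [-0.0009, 0.9902, 0.1399, 0.0], 'wrist_force': [-0.1238, 0.4726, 0.2598], 'ft_torque': [-0.0748, 0.0748, 0.0188], 'grip_force': 0.0, 'finger_gap': 0.0854}
scene [[366.35377789   0.         257.41861975]
 [  0.         366.35377789 189.3521634 ]
 [  0.           0.           1.        ]] -0.07404775137111097 [[-0.8943072   0.44744008 -0.00346648]
 [ 0.36900541  0.73311224 -0.57129804]
 [-0.25308032 -0.5121951  -0.82073536]] [ 0.50246281 -0.16040687  0.97880305]
foot [([0.645, -0.208, 0.011], 0.88)]
stem [([0.658, 0.2, 0.069], 0.83), ([0.588, 0.238, 0.07], 0.69)]
pan [([0.478, -0.329, 0.006], 0.86)]
socket [([0.493, 0.292, 0.041], 0.93), ([0.41, 0.28, 0.037], 0.81)]
block []
dish [([0.463, 0.004, 0.017], 0.9)]
cup [([0.645, -0.01, 0.027], 0.75)]
top [[472.18439741   0.         245.82874271]
 [  0.         472.18439741 187.00896244]
 [  0.           0.           1.        ]] -0.13016693193961823 [[ 0.02024757 -0.9995533   0.0219826 ]
 [-0.99583694 -0.02211705 -0.08842867]
 [ 0.08887536 -0.02010062 -0.99583991]] [-0.04533269  0.51805308  1.09685657]
foot [([0.636, -0.222, 0.006], 0.81)]
stem [([0.578, 0.233, 0.068], 0.8), ([0.653, 0.185, 0.076], 0.56)]
pan [([0.467, -0.333, 0.002], 0.67)]
socket [([0.402, 0.278, 0.041], 0.71), ([0.483, 0.278, 0.041], 0.56), ([0.636, -0.223, 0.007], 0.18)]
block [([0.475, -0.162, 0.022], 0.96)]
dish [([0.474, 0.013, 0.016], 0.6)]
cup [([0.652, 0.0, 0.016], 0.65)]
```

View pics/top0.png

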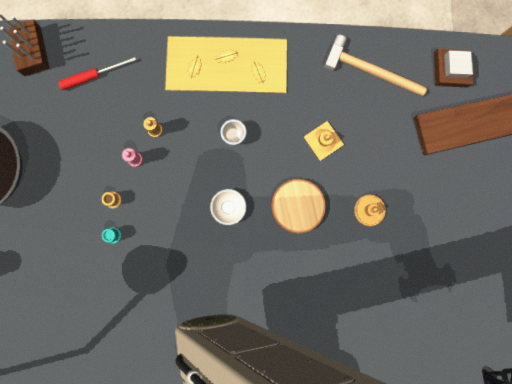

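View pics/scene0.png

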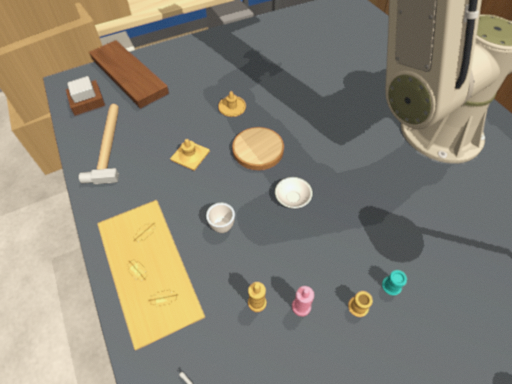

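The top view shows the foot at (324,140), pan (370,210), block (299,206), brass stem (152,126), brass socket (111,199), dish (228,206) and cup (233,131). The look-alikes are pink at (132,157) and turquoise at (111,235). The scene view agrees, with brass at the outer end of each pair. I'll start with the foot.

carry_out(increments=[[[0.556, -0.194, -0.03, 0, 0, 0.0447], [0.556, -0.194, -0.03, 0, 0, 0.0447], [0.556, -0.194, -0.03, 0, 0, 0.0447], [0.556, -0.194, -0.03, 0, 0, 0.0447], [0.556, -0.194, -0.03, 0, 0, 0.0447]]], jaw=0)

```text
clock: 1.42
tcp_pos: [0.4014, -0.3807, 0.233]
orientation: [0.0, 1.0, 0.001, 0.0]
wrist_force: [-0.1, -1.6, -0.4]
finger_gap: 0.0852
grip_force: 0.0
```

carry_out(increments=[[[0.4, -0.32, -0.03, 0, 0, 0], [0.4, -0.32, -0.03, 0, 0, 0], [0.4, -0.32, -0.03, 0, 0, 0], [0.4, -0.32, -0.03, 0, 0, 0], [0.4, -0.32, -0.03, 0, 0, 0]]])

```text
clock: 2.05
tcp_pos: [0.6023, -0.2192, 0.2472]
orientation: [-0.0, 1.0, 0.003, 0.0]
wrist_force: [-1.2, 0.2, 0.3]
finger_gap: 0.0851
grip_force: 0.0
```

```bash
cat > h.py <<'E'
from workcell import env
import cv2,numpy as np
from scipy.spatial.transform import Rotation as Ro
def cloud(name):
    s=env.get_state(); d=env.read_camera(name); z=d["z_map"]; K=d["intrinsics"]
    v,u=np.mgrid[:384,:512]; xd=(u-K[0,2])/K[0,0]; yd=(v-K[1,2])/K[1,1]
    x,y=xd.copy(),yd.copy()
    for _ in range(20):
        f=1+d["k1"]*(x*x+y*y); x,y=xd/f,yd/f
    P=np.stack([x*z,y*z,z],-1)
    if name=="wrist":
        T=d["T_tool_cam"]; q=s["orientation"]; R=Ro.from_quat([q[1],q[2],q[3],q[0]]).as_matrix()
        P=(P@T[:3,:3].T+T[:3,3])@R.T+s["tcp_pos"]
    else: P=(P-d["t"])@d["R"]
    P[z==0]=np.nan
    return d["frame"],P,s
def circ(p):
    A=np.c_[2*p,np.ones(len(p))]; c=np.linalg.lstsq(A,(p**2).sum(1),rcond=None)[0]
    return c[:2],np.sqrt(c[2]+c[0]**2+c[1]**2)
def st():
    s=env.get_state(); print({k:np.round(s[k],4).tolist() for k in ["clock","tcp_pos","orientation","finger_gap","grip_force","wrist_force","joint_pos"]})
def layers(P,c,r,zs,dz=0.003):
    """median/minEnclosing centre of points at heights zs near c"""
    m=np.hypot(P[...,0]-c[0],P[...,1]-c[1])<r
    Q=P[m]
    for z in zs:
        q=Q[abs(Q[:,2]-z)<dz][:,:2].astype(np.float32)
        if len(q)>5:
            e=cv2.minEnclosingCircle(q); print(z,len(q),"mean",q.mean(0).round(4),"enc",np.round(e[0],4),round(e[1],4),"lo",q.min(0).round(4),"hi",q.max(0).round(4))
E
python3 - <<'E'
from h import *
st()
f,P,s=cloud("wrist"); cv2.imwrite("pics/w1.png",f)
for n in ["foot","block"]: print(n,[(np.round(r["position"],3).tolist(),round(r["score"],2)) for r in env.find_in("wrist",n)[:2]])
layers(P,(0.642,-0.215),0.06,[0.004,0.008,0.02,0.03,0.04,0.05,0.058])
layers(P,(0.475,-0.162),0.09,[0.02])
d,Pt,_=cloud("top"); layers(Pt,(0.642,-0.215),0.06,[0.008,0.04,0.058]); layers(Pt,(0.475,-0.162),0.09,[0.02])
E
```

```text
{'clock': 2.05, 'tcp_pos': [0.6023, -0.2192, 0.2472], 'orientation': [-0.0001, 1.0, 0.0027, 0.0003], 'finger_gap': 0.0851, 'grip_force': 0.0, 'wrist_force': [-1.1584, 0.1731, 0.3211], 'joint_pos': [-0.4744, 0.4434, 0.3085, 1.4355, 0.0005, 2.6618]}
foot [([0.647, -0.227, 0.006], 0.86)]
block [([0.486, -0.161, 0.018], 0.68), ([0.483, -0.331, 0.007], 0.51)]
0.004 544 mean [ 0.643  -0.2152] enc [ 0.6419 -0.2149] 0.06 lo [ 0.5822 -0.2735] hi [ 0.7013 -0.1552]
0.008 2050 mean [ 0.6415 -0.2222] enc [ 0.6402 -0.2221] 0.0505 lo [ 0.5903 -0.2705] hi [ 0.6899 -0.1739]
0.02 19 mean [ 0.6523 -0.2195] enc [ 0.6431 -0.2198] 0.0168 lo [ 0.6377 -0.2356] hi [ 0.6555 -0.204 ]
0.03 17 mean [ 0.6524 -0.2219] enc [ 0.6457 -0.2216] 0.0148 lo [ 0.6439 -0.2362] hi [ 0.6554 -0.2069]
0.04 478 mean [ 0.6398 -0.2224] enc [ 0.6395 -0.2224] 0.016 lo [ 0.6238 -0.2383] hi [ 0.6548 -0.2071]
0.05 45 mean [ 0.6409 -0.2226] enc [ 0.639  -0.2226] 0.0067 lo [ 0.6335 -0.2289] hi [ 0.6458 -0.2164]
0.058 59 mean [ 0.6399 -0.2225] enc [ 0.6388 -0.222 ] 0.0046 lo [ 0.6355 -0.2264] hi [ 0.6442 -0.2176]
0.02 6216 mean [ 0.4809 -0.1604] enc [ 0.4782 -0.1605] 0.0652 lo [ 0.4131 -0.2249] hi [ 0.5434 -0.0956]
0.008 342 mean [ 0.6279 -0.2179] enc [ 0.6395 -0.222 ] 0.0502 lo [ 0.5901 -0.2716] hi [ 0.6706 -0.1741]
0.04 56 mean [ 0.632  -0.2228] enc [ 0.6375 -0.2228] 0.0149 lo [ 0.6242 -0.2375] hi [ 0.6419 -0.2082]
0.02 1022 mean [ 0.4895 -0.137 ] enc [ 0.4796 -0.1573] 0.0636 lo [ 0.4237 -0.1927] hi [ 0.5412 -0.0951]
```

View pics/w1.png

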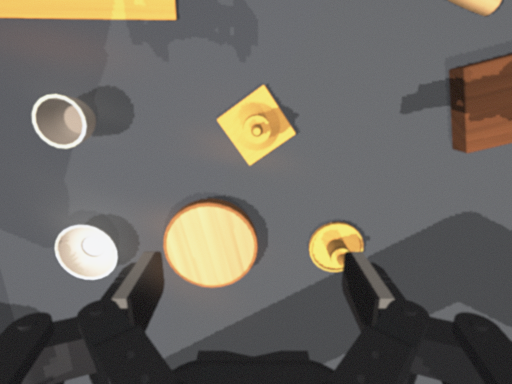

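The wrist view shows the foot at (257,128), block (210,244), pan (336,246), cup (60,120) and dish (86,252). The depth fits are clean: foot at (0.6395, -0.2222) and block at (0.478, -0.160).

carry_out(increments=[[[0.0744, 0.006, 0.1, 0, 0, 0], [0.0744, 0.006, 0.2, 0, 0, 0], [0.0744, 0.006, 0.3, 0, 0, 0], [0.0744, 0.006, 0.3, 0, 0, 0], [0.0744, 0.006, 0.3, 0, 0, 0]]])

```text
clock: 2.88
tcp_pos: [0.637, -0.2269, 0.0999]
orientation: [0.001, 1.0, -0.001, 0.001]
wrist_force: [0.4, -0.2, 1.4]
finger_gap: 0.0855
grip_force: 0.0
```

Run:
```python
from h import *
st()
for i in range(2):
    f,P,s=cloud("wrist"); print(np.round(s["tcp_pos"],4),np.round(s["orientation"],4)); layers(P,(0.64,-0.222),0.025,[0.04,0.05,0.058])
st()
```

```text
{'clock': 2.875, 'tcp_pos': [0.637, -0.2269, 0.0999], 'orientation': [0.0006, 1.0, -0.0009, 0.001], 'finger_gap': 0.0855, 'grip_force': 0.0, 'wrist_force': [0.4058, -0.215, 1.4268], 'joint_pos': [-0.4607, 0.558, 0.1316, 1.142, -0.0002, 2.6827]}
[ 0.637  -0.2269  0.0999] [ 6.e-04  1.e+00 -9.e-04  1.e-03]
0.04 1079 mean [ 0.6411 -0.2223] enc [ 0.6396 -0.2222] 0.0162 lo [ 0.6237 -0.2377] hi [ 0.6556 -0.2066]
0.05 115 mean [ 0.643  -0.2225] enc [ 0.6394 -0.2223] 0.007 lo [ 0.635  -0.2287] hi [ 0.6467 -0.2158]
0.058 143 mean [ 0.6404 -0.2224] enc [ 0.6405 -0.2224] 0.005 lo [ 0.6357 -0.2272] hi [ 0.6445 -0.2176]
[ 0.6379 -0.227   0.1009] [ 1.1e-03  1.0e+00 -7.0e-04  2.1e-03]
0.04 1072 mean [ 0.6411 -0.2225] enc [ 0.6396 -0.2226] 0.0163 lo [ 0.6239 -0.2379] hi [ 0.6555 -0.2067]
0.05 116 mean [ 0.6433 -0.2224] enc [ 0.6399 -0.222 ] 0.0071 lo [ 0.6355 -0.2289] hi [ 0.6468 -0.216 ]
0.058 141 mean [ 0.6405 -0.2224] enc [ 0.64   -0.2225] 0.0049 lo [ 0.6356 -0.2267] hi [ 0.6451 -0.2177]
{'clock': 2.975, 'tcp_pos': [0.6383, -0.2269, 0.1011], 'orientation': [0.0012, 1.0, -0.0005, 0.0024], 'finger_gap': 0.0853, 'grip_force': 0.0, 'wrist_force': [0.8872, 0.4354, -0.1082], 'joint_pos': [-0.4599, 0.557, 0.1331, 1.1414, -0.0001, 2.6828]}
```

carry_out(increments=[[[0.003, -0.0094, 0.05, 0, 0, 0], [0.003, -0.0094, 0.1, 0, 0, 0], [0.003, -0.0094, 0.132, 0, 0, 0], [0.003, -0.0094, 0.132, 0, 0, 0], [0.003, -0.0094, 0.132, 0, 0, 0]]])

```text
clock: 3.6
tcp_pos: [0.6392, -0.2211, 0.0331]
orientation: [0.001, 1.0, -0.0, 0.001]
wrist_force: [0.8, 0.1, 0.1]
finger_gap: 0.0853
grip_force: 0.0
```

carry_out(increments=[[[0, 0, 0, 0, 0, 0], [0, 0, 0, 0, 0, 0], [0, 0, 0, 0, 0, 0], [0, 0, 0, 0, 0, 0], [0, 0, 0, 0, 0, 0]]], jaw=1, squeeze=60)

```text
clock: 4.22
tcp_pos: [0.6385, -0.2211, 0.032]
orientation: [0.001, 1.0, -0.0, 0.0]
wrist_force: [-0.1, -2.2, 2.2]
finger_gap: 0.0094
grip_force: 58.6
```

Run:
```python
from h import *
st()
f,P,s=cloud("wrist"); layers(P,(0.64,-0.222),0.06,[0.008,0.04,0.05,0.058])
g=env.read_camera("scene")["frame"]
cv2.imwrite("pics/a.png",np.hstack([f[:, :400],cv2.resize(g[80:240,100:280],(400,384))]))
```

```text
{'clock': 4.225, 'tcp_pos': [0.6385, -0.2211, 0.032], 'orientation': [0.0005, 1.0, -0.0002, 0.0002], 'finger_gap': 0.0094, 'grip_force': 58.63, 'wrist_force': [-0.1124, -2.1577, 2.1887], 'joint_pos': [-0.4517, 0.6058, 0.0389, 1.0031, -0.0007, 2.6902]}
0.008 6142 mean [ 0.6517 -0.2208] enc [ 0.6404 -0.2205] 0.0497 lo [ 0.5916 -0.2693] hi [ 0.6895 -0.1715]
0.04 1173 mean [ 0.6474 -0.2204] enc [ 0.6397 -0.2205] 0.0164 lo [ 0.6236 -0.236 ] hi [ 0.6559 -0.2045]
0.05 298 mean [ 0.6458 -0.2205] enc [ 0.6441 -0.2204] 0.016 lo [ 0.6354 -0.2363] hi [ 0.6488 -0.2045]
0.058 662 mean [ 0.6431 -0.2204] enc [ 0.6436 -0.2203] 0.0184 lo [ 0.6259 -0.2386] hi [ 0.6488 -0.2021]
```

View pics/a.png

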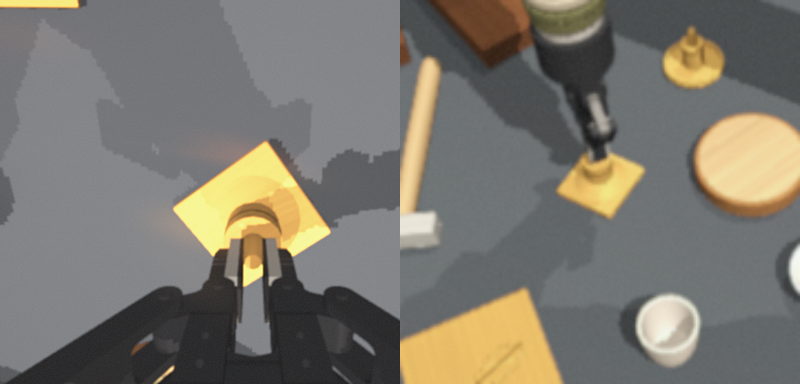

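Run:
```python
from h import *
f,P,s=cloud("wrist")
for r in range(200,330,8): print(r,[tuple(np.round(P[r,c]*1000).astype(int)) for c in (215,230,238,246,254,262,270,285)] if 1 else 0)
```

```text
200 [(np.int64(654), np.int64(-198), np.int64(10)), (np.int64(656), np.int64(-207), np.int64(14)), (np.int64(656), np.int64(-212), np.int64(16)), (np.int64(656), np.int64(-217), np.int64(16)), (np.int64(657), np.int64(-221), np.int64(16)), (np.int64(656), np.int64(-226), np.int64(15)), (np.int64(656), np.int64(-231), np.int64(14)), (np.int64(654), np.int64(-240), np.int64(10))]
208 [(np.int64(650), np.int64(-198), np.int64(12)), (np.int64(651), np.int64(-207), np.int64(15)), (np.int64(653), np.int64(-212), np.int64(21)), (np.int64(655), np.int64(-217), np.int64(26)), (np.int64(655), np.int64(-221), np.int64(26)), (np.int64(655), np.int64(-226), np.int64(25)), (np.int64(652), np.int64(-231), np.int64(17)), (np.int64(650), np.int64(-240), np.int64(13))]
216 [(np.int64(645), np.int64(-198), np.int64(13)), (np.int64(649), np.int64(-207), np.int64(22)), (np.int64(653), np.int64(-213), np.int64(33)), (np.int64(655), np.int64(-217), np.int64(37)), (np.int64(656), np.int64(-221), np.int64(39)), (np.int64(655), np.int64(-225), np.int64(36)), (np.int64(652), np.int64(-230), np.int64(30)), (np.
[... 4827 characters left out ...]
nt64(-214), np.int64(83)), (np.int64(558), np.int64(-215), np.int64(1)), (np.int64(558), np.int64(-221), np.int64(0)), (np.int64(558), np.int64(-227), np.int64(0)), (np.int64(634), np.int64(-227), np.int64(91)), (np.int64(655), np.int64(-230), np.int64(115))]
328 [(np.int64(653), np.int64(-210), np.int64(116)), (np.int64(649), np.int64(-214), np.int64(111)), (np.int64(551), np.int64(-210), np.int64(0)), (np.int64(551), np.int64(-215), np.int64(0)), (np.int64(550), np.int64(-221), np.int64(-1)), (np.int64(550), np.int64(-227), np.int64(0)), (np.int64(631), np.int64(-227), np.int64(91)), (np.int64(654), np.int64(-229), np.int64(117))]<stdin>:3: RuntimeWarning: invalid value encountered in cast
```

The fingers closed on the spigot tip, not the neck: the fingertips sit about 30 mm higher than I assumed. I'll open and measure where the tips really are.

carry_out(increments=[[[0, 0, 0, 0, 0, 0], [0, 0, 0, 0, 0, 0], [0, 0, 0, 0, 0, 0], [0, 0, 0, 0, 0, 0]]], jaw=0.5)

```text
clock: 4.88
tcp_pos: [0.6382, -0.2204, 0.0314]
orientation: [-0.0, 1.0, 0.0, -0.0]
wrist_force: [0.1, -0.3, 0.1]
finger_gap: 0.043
grip_force: 0.0
```

Run:
```python
from h import *
st()
f,P,s=cloud("wrist"); cv2.imwrite("pics/b.png",f)
d=P-s["tcp_pos"]
for sg in (1,-1):
    m=(d[...,0]>-.03)&(d[...,0]<.02)&(sg*d[...,1]>.01)&(sg*d[...,1]<.08)&(P[...,2]>.022)&(P[...,2]<.15)&(np.hypot(P[...,0]-.6397,P[...,1]+.2205)>.0175)
    q=P[m]*1000; o=q[np.argsort(q[:,2])][::max(1,len(q)//25)]; print(sg,len(q)); print(np.round(o).astype(int).tolist())
layers(P,(0.64,-0.222),0.06,[0.04,0.058])
```

```text
{'clock': 4.875, 'tcp_pos': [0.6382, -0.2204, 0.0314], 'orientation': [-0.0001, 1.0, 0.0, -0.0001], 'finger_gap': 0.043, 'grip_force': 0.0, 'wrist_force': [0.0891, -0.3176, 0.0654], 'joint_pos': [-0.4513, 0.6063, 0.0383, 1.003, 0.0, 2.6902]}
1 15028
[[633, -198, 47], [644, -187, 66], [644, -186, 77], [635, -198, 85], [649, -193, 93], [648, -195, 97], [637, -184, 100], [648, -178, 101], [649, -197, 102], [634, -175, 103], [650, -174, 104], [649, -190, 106], [626, -176, 108], [649, -166, 111], [654, -202, 113], [647, -173, 115], [648, -170, 118], [654, -205, 119], [650, -162, 121], [654, -201, 122], [649, -167, 124], [649, -166, 125], [650, -170, 127], [654, -201, 129], [654, -204, 131], [656, -209, 135]]
-1 15074
[[631, -241, 46], [648, -243, 66], [641, -241, 77], [638, -242, 85], [651, -247, 93], [643, -258, 97], [650, -267, 100], [648, -262, 101], [639, -264, 102], [630, -266, 103], [649, -266, 104], [649, -274, 106], [648, -267, 108], [629, -271, 111], [631, -267, 113], [646, -267, 115], [649, -268, 118], [649, -273, 119], [653, -243, 121], [641, -268, 122], [649, -271, 124], [647, -269, 125], [648, -269, 127], [650, -279, 129], [654, -233, 131], [655, -235, 134]]
0.04 1927 mean [ 0.6425 -0.2202] enc [ 0.6398 -0.2204] 0.0164 lo [ 0.6237 -0.2359] hi [ 0.6561 -0.2045]
0.058 747 mean [ 0.6421 -0.2198] enc [ 0.6439 -0.2198] 0.0348 lo [ 0.6256 -0.2545] hi [ 0.6488 -0.1851]
```

View pics/b.png

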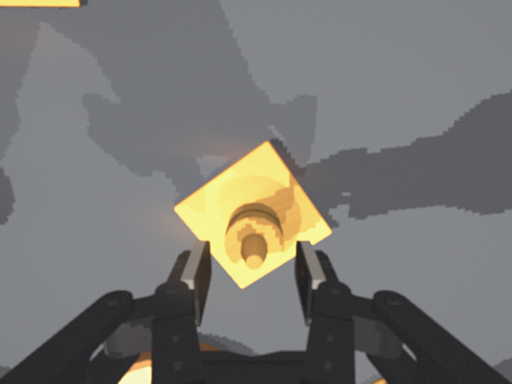

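The view shows the half-open fingertips around row 240, either side of the spigot at (254,250). The tips are at z≈0.046, so I need to go about 25 mm lower to grip the neck.

carry_out(increments=[[[0.003, 0, 0.025, 0, 0, 0], [0.003, 0, 0.05, 0, 0, 0], [0.003, 0, 0.05, 0, 0, 0], [0.003, 0, 0.05, 0, 0, 0]]])

```text
clock: 5.42
tcp_pos: [0.6396, -0.2205, 0.0062]
orientation: [-0.0, 1.0, 0.0, -0.0]
wrist_force: [-0.2, -0.7, 0.4]
finger_gap: 0.0429
grip_force: 0.0
```

carry_out(increments=[[[0, 0, 0, 0, 0, 0], [0, 0, 0, 0, 0, 0], [0, 0, 0, 0, 0, 0], [0, 0, 0, 0, 0, 0]]], jaw=1, squeeze=60)

```text
clock: 5.92
tcp_pos: [0.6401, -0.221, 0.0072]
orientation: [0.0, 1.0, -0.0, 0.0]
wrist_force: [-0.7, 0.0, 4.5]
finger_gap: 0.0298
grip_force: 60.0
```

carry_out(increments=[[[0, 0, -0.06, 0, 0, 0], [0, 0, -0.12, 0, 0, 0], [-0.12, -0.045, -0.12, 0, 0, 0], [-0.22, -0.083, -0.12, 0, 0, 0], [-0.3234, -0.121, -0.12, 0, 0, 0]]])

```text
clock: 6.55
tcp_pos: [0.4754, -0.1586, 0.0653]
orientation: [-0.001, 1.0, 0.0, -0.001]
wrist_force: [-0.2, 0.1, -4.0]
finger_gap: 0.0299
grip_force: 60.4
```

carry_out(increments=[[[0, 0, 0, 0, 0, 0], [0, 0, 0, 0, 0, 0], [0, 0, 0, 0, 0, 0]]])

```text
clock: 6.92
tcp_pos: [0.4796, -0.1608, 0.0668]
orientation: [0.0, 1.0, -0.0, 0.001]
wrist_force: [0.2, -0.1, -4.3]
finger_gap: 0.03
grip_force: 60.2
```

Run:
```python
from h import *
st()
f,P,s=cloud("wrist"); z=s["tcp_pos"][2]-.0072
layers(P,s["tcp_pos"],0.06,[z+.008,z+.04,z+.058]); layers(P,(0.475,-0.162),0.09,[0.02])
```

```text
{'clock': 6.925, 'tcp_pos': [0.4796, -0.1608, 0.0668], 'orientation': [0.0004, 1.0, -0.0, 0.0008], 'finger_gap': 0.03, 'grip_force': 60.1968, 'wrist_force': [0.2041, -0.1197, -4.2876], 'joint_pos': [-0.4824, 0.2794, -0.3897, 0.9, 0.0001, 2.6592]}
0.06759621391396892 6820 mean [ 0.4953 -0.1596] enc [ 0.4795 -0.1602] 0.0501 lo [ 0.4302 -0.2095] hi [ 0.5288 -0.1109]
0.09959621391396892 2887 mean [ 0.4833 -0.1601] enc [ 0.485 -0.16 ] 0.0286 lo [ 0.464  -0.1885] hi [ 0.4955 -0.1315]
0.11759621391396893 1287 mean [ 0.4817 -0.1601] enc [ 0.4872 -0.1598] 0.0261 lo [ 0.4673 -0.1857] hi [ 0.4906 -0.1339]
0.02 10488 mean [ 0.5091 -0.1617] enc [ 0.4777 -0.1602] 0.065 lo [ 0.436  -0.2245] hi [ 0.5426 -0.0954]
```

carry_out(increments=[[[-0.003, 0, 0.03, 0, 0, 0], [-0.003, 0, 0.06, 0, 0, 0], [-0.003, 0, 0.074, 0, 0, 0], [-0.003, 0, 0.079, 0, 0, 0], [-0.003, 0, 0.079, 0, 0, 0]]])

```text
clock: 7.6
tcp_pos: [0.4755, -0.1595, 0.0272]
orientation: [-0.0, 1.0, -0.0, -0.001]
wrist_force: [-5.6, 3.0, 2.9]
finger_gap: 0.0301
grip_force: 61.0
```

carry_out(increments=[[[0, 0, 0, 0, 0, 0], [0, 0, 0, 0, 0, 0], [0, 0, 0, 0, 0, 0], [0, 0, 0, 0, 0, 0]]], jaw=0.5)

```text
clock: 8.1
tcp_pos: [0.4769, -0.1603, 0.0272]
orientation: [0.0, 1.0, -0.0, 0.0]
wrist_force: [-0.4, -0.2, 0.5]
finger_gap: 0.043
grip_force: 0.0
```

carry_out(increments=[[[0, 0, -0.06, 0, 0, 0], [0, 0, -0.16, 0, 0, 0], [0, 0, -0.26, 0, 0, 0], [0, 0, -0.36, 0, 0, 0], [0, 0, -0.36, 0, 0, 0]]], jaw=0)

```text
clock: 8.72
tcp_pos: [0.4792, -0.1614, 0.2115]
orientation: [0.002, 1.0, 0.0, 0.004]
wrist_force: [1.0, -0.0, -0.9]
finger_gap: 0.0856
grip_force: 0.0
```

Run:
```python
from h import *
st()
f,P,s=cloud("wrist"); 
layers(P,(.478,-.160),0.06,[.028,.06,.078]); layers(P,(0.475,-0.162),0.09,[0.02])
```

```text
{'clock': 8.725, 'tcp_pos': [0.4792, -0.1614, 0.2115], 'orientation': [0.0021, 1.0, 0.0, 0.0039], 'finger_gap': 0.0856, 'grip_force': 0.0, 'wrist_force': [0.992, -0.0323, -0.9354], 'joint_pos': [-0.4837, 0.1734, -0.1515, 1.2372, -0.0, 2.6578]}
0.028 2455 mean [ 0.478  -0.1588] enc [ 0.475  -0.1581] 0.0498 lo [ 0.4257 -0.2073] hi [ 0.5241 -0.1092]
0.06 581 mean [ 0.4763 -0.1586] enc [ 0.4754 -0.1586] 0.0161 lo [ 0.4596 -0.1741] hi [ 0.4912 -0.1432]
0.078 71 mean [ 0.4758 -0.1588] enc [ 0.4754 -0.1587] 0.0047 lo [ 0.4713 -0.1636] hi [ 0.4802 -0.1548]
0.02 5730 mean [ 0.4845 -0.1612] enc [ 0.4777 -0.1601] 0.0649 lo [ 0.4136 -0.2243] hi [ 0.5424 -0.0962]
```

The foot is down 2.5 mm from the block centre. Joint 6 is near its range, so I'll turn the tool half a turn on the way to the stem.

carry_out(increments=[[[0.21, -0.35, -0.04, 0, 0, -0.125], [0.21, -0.35, -0.04, 0, 0, -0.125], [0.21, -0.35, -0.04, 0, 0, -0.125], [0.21, -0.35, -0.04, 0, 0, -0.125], [0.21, -0.35, -0.04, 0, 0, -0.125]]])

```text
clock: 9.4
tcp_pos: [0.5813, 0.0163, 0.2251]
orientation: [-0.001, 0.923, 0.384, -0.001]
wrist_force: [-0.4, 0.4, 0.1]
finger_gap: 0.0854
grip_force: 0.0
```

carry_out(increments=[[[0.396, -0.099, -0.04, 0, 0, -0.125], [0.396, -0.099, -0.04, 0, 0, -0.125], [0.396, -0.099, -0.04, 0, 0, -0.125], [0.396, -0.099, -0.04, 0, 0, -0.125], [0.396, -0.099, -0.04, 0, 0, -0.125]]])

```text
clock: 10.02
tcp_pos: [0.6865, 0.1897, 0.245]
orientation: [-0.001, 0.708, 0.707, -0.001]
wrist_force: [0.5, 0.1, -0.2]
finger_gap: 0.0857
grip_force: 0.0
```

carry_out(increments=[[[0, 0, 0, 0, 0, -0.125], [0, 0, 0, 0, 0, -0.125], [0, 0, 0, 0, 0, -0.125], [0, 0, 0, 0, 0, -0.125], [0, 0, 0, 0, 0, -0.125]]])

```text
clock: 10.65
tcp_pos: [0.686, 0.1875, 0.2469]
orientation: [-0.0, 0.385, 0.923, -0.0]
wrist_force: [0.1, -0.8, -0.2]
finger_gap: 0.0856
grip_force: 0.0
```

carry_out(increments=[[[0, 0, 0, 0, 0, -0.125], [0, 0, 0, 0, 0, -0.125], [0, 0, 0, 0, 0, -0.125], [0, 0, 0, 0, 0, -0.125], [0, 0, 0, 0, 0, -0.125]]])

```text
clock: 11.28
tcp_pos: [0.6863, 0.1887, 0.247]
orientation: [-0.0, 0.002, 1.0, -0.0]
wrist_force: [0.6, 0.5, 0.6]
finger_gap: 0.0855
grip_force: 0.0
```

Run:
```python
from h import *
st()
f,P,s=cloud("wrist"); cv2.imwrite("pics/c.png",f)
layers(P,(.655,.19),0.025,[.075,.093]); layers(P,(.583,.235),0.025,[.075,.093])
```

```text
{'clock': 11.275, 'tcp_pos': [0.6863, 0.1887, 0.247], 'orientation': [-0.0003, 0.0025, 1.0, -0.0002], 'finger_gap': 0.0855, 'grip_force': 0.0, 'wrist_force': [0.5716, 0.5075, 0.6083], 'joint_pos': [0.1558, 0.6087, 0.5776, 1.5403, -0.0003, 0.1607]}
0.075 494 mean [0.6563 0.1908] enc [0.6571 0.191 ] 0.0152 lo [0.6423 0.1759] hi [0.6721 0.2055]
0.093 70 mean [0.6566 0.1909] enc [0.6571 0.1912] 0.0049 lo [0.6524 0.1866] hi [0.6617 0.1957]
0.075 607 mean [0.583  0.2364] enc [0.5829 0.2368] 0.015 lo [0.5685 0.2224] hi [0.5977 0.2511]
0.093 87 mean [0.5832 0.2365] enc [0.5832 0.2366] 0.0049 lo [0.578 0.232] hi [0.5876 0.2413]
```

View pics/c.png

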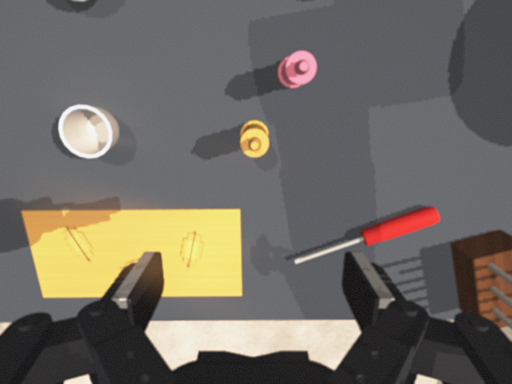

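The brass stem is at (255,140) and the pink one at (297,68); the fit puts the brass stem at (0.657, 0.191).

carry_out(increments=[[[0.0584, 0.0046, 0.08, 0, 0, 0], [0.0584, 0.0046, 0.16, 0, 0, 0], [0.0584, 0.0046, 0.24, 0, 0, 0], [0.0584, 0.0046, 0.24, 0, 0, 0], [0.0584, 0.0046, 0.24, 0, 0, 0]]])

```text
clock: 11.95
tcp_pos: [0.6582, 0.1921, 0.1287]
orientation: [0.001, 0.001, 1.0, 0.0]
wrist_force: [0.7, -0.0, 1.5]
finger_gap: 0.0853
grip_force: 0.0
```

Run:
```python
from h import *
st()
f,P,s=cloud("wrist"); print(np.round(env.read_camera("wrist")["T_tool_cam"],3))
layers(P,(.657,.191),0.025,[.075,.093])
```

```text
{'clock': 11.95, 'tcp_pos': [0.6582, 0.1921, 0.1287], 'orientation': [0.0008, 0.0011, 1.0, 0.0001], 'finger_gap': 0.0853, 'grip_force': 0.0, 'wrist_force': [0.714, -0.0473, 1.5292], 'joint_pos': [0.167, 0.5626, 0.2113, 1.2178, -0.0001, 0.1693]}
[[-0.002 -0.951 -0.31   0.081]
 [ 1.    -0.002 -0.001  0.001]
 [ 0.    -0.31   0.951 -0.156]
 [ 0.     0.     0.     1.   ]]
0.075 954 mean [0.6551 0.1908] enc [0.6566 0.191 ] 0.0154 lo [0.6418 0.1762] hi [0.6718 0.2058]
0.093 152 mean [0.6559 0.191 ] enc [0.6562 0.1911] 0.0049 lo [0.6518 0.1861] hi [0.6608 0.1955]
```

carry_out(increments=[[[0.0034, -0.002, 0.05, 0, 0, 0], [0.0034, -0.002, 0.12, 0, 0, 0], [0.0034, -0.002, 0.19, 0, 0, 0], [0.0034, -0.002, 0.21, 0, 0, 0], [0.0034, -0.002, 0.21, 0, 0, 0]]], jaw=0.3)

```text
clock: 12.68
tcp_pos: [0.6563, 0.1913, 0.0229]
orientation: [0.0, 0.0, 1.0, 0.0]
wrist_force: [-0.3, 0.6, -0.2]
finger_gap: 0.0595
grip_force: 0.0
```

carry_out(increments=[[[0, 0, 0, 0, 0, 0], [0, 0, 0, 0, 0, 0], [0, 0, 0, 0, 0, 0], [0, 0, 0, 0, 0, 0], [0, 0, 0, 0, 0, 0]]], jaw=1, squeeze=60)

```text
clock: 13.3
tcp_pos: [0.6572, 0.1914, 0.0243]
orientation: [0.002, 0.0, 1.0, 0.0]
wrist_force: [-0.5, -1.5, 6.9]
finger_gap: 0.0288
grip_force: 59.0
```

Run:
```python
from h import *
st()
f,P,s=cloud("wrist")
layers(P,(.657,.191),0.014,[.075,.093])
```

```text
{'clock': 13.3, 'tcp_pos': [0.6572, 0.1914, 0.0243], 'orientation': [0.0018, 0.0001, 1.0, 0.0002], 'finger_gap': 0.0288, 'grip_force': 59.0234, 'wrist_force': [-0.4767, -1.5286, 6.9444], 'joint_pos': [0.1663, 0.6258, 0.0541, 0.9954, -0.0001, 0.1665]}
0.075 2005 mean [0.6536 0.1905] enc [0.6571 0.191 ] 0.0141 lo [0.6431 0.1771] hi [0.6697 0.2049]
0.093 548 mean [0.6552 0.192 ] enc [0.6557 0.192 ] 0.005 lo [0.651  0.1873] hi [0.6607 0.1966]
```

carry_out(increments=[[[0, 0, -0.1, 0, 0, 0], [0, 0, -0.2, 0, 0, 0], [0, 0, -0.26, 0, 0, 0], [0.05, -0.09, -0.26, 0, 0, 0], [0.1, -0.19, -0.26, 0, 0, 0]]])

```text
clock: 13.98
tcp_pos: [0.6052, 0.0959, 0.1523]
orientation: [0.0, -0.001, 1.0, -0.0]
wrist_force: [0.1, -0.1, -2.7]
finger_gap: 0.0288
grip_force: 60.1
```

carry_out(increments=[[[0.055, -0.1, 0, 0, 0, 0], [0.11, -0.21, 0, 0, 0, 0], [0.16, -0.31, 0, 0, 0, 0], [0.21, -0.41, 0, 0, 0, 0], [0.26, -0.51, 0, 0, 0, 0]]])

```text
clock: 14.6
tcp_pos: [0.4745, -0.1601, 0.1522]
orientation: [0.0, -0.0, 1.0, -0.0]
wrist_force: [0.7, -0.9, -3.2]
finger_gap: 0.0289
grip_force: 60.1
```

carry_out(increments=[[[0, 0, 0, 0, 0, 0], [0, 0, 0, 0, 0, 0], [0, 0, 0, 0, 0, 0], [0, 0, 0, 0, 0, 0]]])

```text
clock: 15.1
tcp_pos: [0.4761, -0.1577, 0.152]
orientation: [-0.0, -0.001, 1.0, 0.0]
wrist_force: [-0.6, -0.6, -2.8]
finger_gap: 0.0291
grip_force: 60.1
```

Run:
```python
from h import *
st()
f,P,s=cloud("wrist"); t=s["tcp_pos"]; z=t[2]-.0243; cv2.imwrite("pics/d.png",f)
layers(P,t,0.014,[z+.075,z+.093]); layers(P,(.4757,-.1587),0.05,[.028,.06,.078]); layers(P,(.478,-.16),0.09,[.02])
```

```text
{'clock': 15.1, 'tcp_pos': [0.4761, -0.1577, 0.152], 'orientation': [-0.0, -0.001, 1.0, 0.0001], 'finger_gap': 0.0291, 'grip_force': 60.1468, 'wrist_force': [-0.5567, -0.6084, -2.8317], 'joint_pos': [-0.48, 0.2029, -0.264, 1.1041, 0.0001, -0.4821]}
0.202720823466275 2010 mean [ 0.4728 -0.158 ] enc [ 0.4761 -0.1576] 0.0141 lo [ 0.4622 -0.1716] hi [ 0.4889 -0.1437]
0.220720823466275 553 mean [ 0.4743 -0.157 ] enc [ 0.4781 -0.1567] 0.0035 lo [ 0.4703 -0.1617] hi [ 0.4799 -0.1524]
0.028 2820 mean [ 0.4647 -0.1586] enc [ 0.4753 -0.159 ] 0.0497 lo [ 0.4263 -0.208 ] hi [ 0.5055 -0.1101]
0.06 676 mean [ 0.4714 -0.1593] enc [ 0.4757 -0.1593] 0.0161 lo [ 0.4598 -0.1746] hi [ 0.4851 -0.1434]
0.078 79 mean [ 0.4738 -0.1593] enc [ 0.4755 -0.1592] 0.0049 lo [ 0.4705 -0.164 ] hi [ 0.4766 -0.1545]
0.02 6681 mean [ 0.4637 -0.1624] enc [ 0.478  -0.1608] 0.0649 lo [ 0.4136 -0.2256] hi [ 0.5355 -0.0967]
```

View pics/d.png

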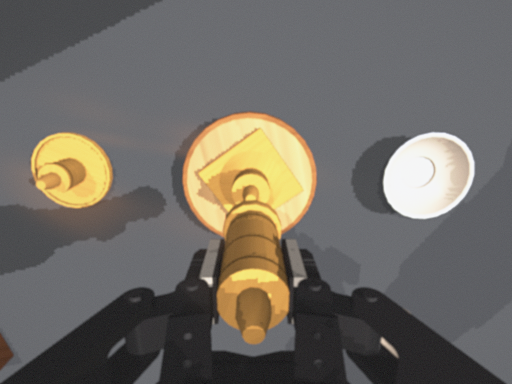

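The stem at (252,250) is held upright above the foot's spigot at (250,190); the dish is to the right at (430,172) and clear. I'll make a small correction and lower it.

carry_out(increments=[[[-0.002, -0.0042, 0.0, 0, 0, 0], [-0.002, -0.0042, 0.04, 0, 0, 0], [-0.002, -0.0042, 0.08, 0, 0, 0], [-0.002, -0.0042, 0.09, 0, 0, 0], [-0.002, -0.0042, 0.1, 0, 0, 0]]])

```text
clock: 15.78
tcp_pos: [0.4771, -0.161, 0.1023]
orientation: [0.0, -0.0, 1.0, -0.0]
wrist_force: [0.4, 0.0, -1.6]
finger_gap: 0.0285
grip_force: 60.2
```

carry_out(increments=[[[0, 0, 0.01, 0, 0, 0], [0, 0, 0.02, 0, 0, 0], [0, 0, 0.028, 0, 0, 0], [0, 0, 0.035, 0, 0, 0], [0, 0, 0.035, 0, 0, 0]]])

```text
clock: 16.4
tcp_pos: [0.4767, -0.1609, 0.0845]
orientation: [-0.0, 0.0, 1.0, -0.0]
wrist_force: [-0.0, -0.3, -3.1]
finger_gap: 0.0289
grip_force: 60.4
```

Run:
```python
from h import *
st()
f,P,s=cloud("wrist"); t=s["tcp_pos"]; z=t[2]-.0243
layers(P,t,0.014,[z+.075,z+.093]); layers(P,(.4757,-.1587),0.05,[.028])
```

```text
{'clock': 16.4, 'tcp_pos': [0.4767, -0.1609, 0.0845], 'orientation': [-0.0, 0.0001, 1.0, -0.0], 'finger_gap': 0.0289, 'grip_force': 60.4158, 'wrist_force': [-0.0429, -0.2829, -3.0878], 'joint_pos': [-0.4852, 0.2587, -0.3691, 0.943, -0.0001, -0.4851]}
0.135212960866907 1997 mean [ 0.4733 -0.1613] enc [ 0.4767 -0.1609] 0.0141 lo [ 0.4628 -0.1748] hi [ 0.4891 -0.1469]
0.153212960866907 540 mean [ 0.475  -0.1602] enc [ 0.4769 -0.1603] 0.0047 lo [ 0.4706 -0.1653] hi [ 0.48   -0.1553]
0.028 4428 mean [ 0.4627 -0.1583] enc [ 0.4754 -0.1588] 0.0496 lo [ 0.4265 -0.2079] hi [ 0.5055 -0.1099]
```

carry_out(increments=[[[0, 0.0026, 0, 0, 0, 0], [0, 0.0026, 0.002, 0, 0, 0], [0, 0.0026, 0.002, 0, 0, 0]]])

```text
clock: 16.82
tcp_pos: [0.4769, -0.1595, 0.0842]
orientation: [0.0, -0.0, 1.0, -0.0]
wrist_force: [-1.6, 2.1, 3.8]
finger_gap: 0.0284
grip_force: 61.2
```

carry_out(increments=[[[0, 0, 0, 0, 0, 0], [0, 0, 0, 0, 0, 0], [0, 0, 0, 0, 0, 0], [0, 0, 0, 0, 0, 0]]], jaw=0.5)

```text
clock: 17.32
tcp_pos: [0.4767, -0.1596, 0.0835]
orientation: [0.0, 0.0, 1.0, -0.0]
wrist_force: [-0.5, 0.3, -0.2]
finger_gap: 0.0423
grip_force: 0.0
```

carry_out(increments=[[[0, 0, -0.06, 0, 0, 0], [0, 0, -0.14, 0, 0, 0], [0, 0, -0.24, 0, 0, 0], [0, 0, -0.3, 0, 0, 0], [0, 0, -0.3, 0, 0, 0]]])

```text
clock: 17.95
tcp_pos: [0.4782, -0.1604, 0.2362]
orientation: [0.002, 0.0, 1.0, -0.001]
wrist_force: [-0.2, 0.7, -0.4]
finger_gap: 0.0428
grip_force: 0.0
```

Run:
```python
from h import *
st()
f,P,s=cloud("wrist"); 
layers(P,(.4757,-.1587),0.03,[.135,.153]); layers(P,(.4757,-.1587),0.05,[.028]);layers(P,(.47,-.333),0.05,[.009,.036,.054])
```

```text
{'clock': 17.95, 'tcp_pos': [0.4782, -0.1604, 0.2362], 'orientation': [0.0024, 0.0, 1.0, -0.0013], 'finger_gap': 0.0428, 'grip_force': 0.0, 'wrist_force': [-0.212, 0.666, -0.3998], 'joint_pos': [-0.4828, 0.1662, -0.0996, 1.2995, -0.0001, -0.4827]}
0.135 698 mean [ 0.4751 -0.1597] enc [ 0.4766 -0.1599] 0.0154 lo [ 0.4613 -0.1746] hi [ 0.4918 -0.145 ]
0.153 103 mean [ 0.4757 -0.1598] enc [ 0.4764 -0.1598] 0.0048 lo [ 0.4716 -0.1639] hi [ 0.4804 -0.1557]
0.028 1739 mean [ 0.4648 -0.1585] enc [ 0.4755 -0.1592] 0.0493 lo [ 0.4271 -0.2076] hi [ 0.5056 -0.1108]
0.009 682 mean [ 0.4699 -0.3365] enc [ 0.4707 -0.3374] 0.0387 lo [ 0.4332 -0.3754] hi [ 0.5089 -0.2996]
0.036 336 mean [ 0.4697 -0.3345] enc [ 0.4707 -0.3367] 0.0146 lo [ 0.4563 -0.3511] hi [ 0.485  -0.3221]
0.054 66 mean [ 0.4709 -0.3358] enc [ 0.4712 -0.3364] 0.005 lo [ 0.4671 -0.3411] hi [ 0.4751 -0.3313]
```

carry_out(increments=[[[0.005, -0.118, 0, 0, 0, 0], [0.01, -0.236, 0, 0, 0, 0], [0.015, -0.353, 0, 0, 0, 0], [0.015, -0.353, 0.1, 0, 0, 0], [0.015, -0.353, 0.2, 0, 0, 0]]])

```text
clock: 18.62
tcp_pos: [0.4683, -0.3368, 0.1307]
orientation: [-0.0, 0.001, 1.0, 0.0]
wrist_force: [1.5, 0.2, -1.0]
finger_gap: 0.0429
grip_force: 0.0
```

carry_out(increments=[[[0, 0, 0.05, 0, 0, 0], [0, 0, 0.05, 0, 0, 0], [0, 0, 0.05, 0, 0, 0]]])

```text
clock: 19.0
tcp_pos: [0.4693, -0.3362, 0.1089]
orientation: [0.0, -0.0, 1.0, -0.0]
wrist_force: [1.0, 0.5, 0.1]
finger_gap: 0.0423
grip_force: 0.0
```

Run:
```python
from h import *
st()
f,P,s=cloud("wrist"); 
layers(P,(.4708,-.3368),0.025,[.036,.054])
```

```text
{'clock': 19.0, 'tcp_pos': [0.4693, -0.3362, 0.1089], 'orientation': [0.0, -0.0, 1.0, -0.0001], 'finger_gap': 0.0423, 'grip_force': 0.0, 'wrist_force': [1.0116, 0.4585, 0.1155], 'joint_pos': [-0.7605, 0.3707, -0.144, 1.056, -0.0001, -0.7606]}
0.036 684 mean [ 0.4696 -0.3374] enc [ 0.4713 -0.3375] 0.0144 lo [ 0.4573 -0.3511] hi [ 0.4853 -0.3236]
0.054 123 mean [ 0.4706 -0.3375] enc [ 0.4714 -0.3376] 0.0048 lo [ 0.466 -0.342] hi [ 0.4753 -0.3332]
```

carry_out(increments=[[[-0.004, -0.0026, 0.05, 0, 0, 0], [-0.004, -0.0026, 0.12, 0, 0, 0], [-0.004, -0.0026, 0.18, 0, 0, 0], [-0.004, -0.0026, 0.21, 0, 0, 0], [-0.004, -0.0026, 0.21, 0, 0, 0]]])

```text
clock: 19.68
tcp_pos: [0.4712, -0.3373, 0.0036]
orientation: [-0.0, -0.0, 1.0, 0.0]
wrist_force: [-0.5, -0.3, 0.1]
finger_gap: 0.0427
grip_force: 0.0
```

carry_out(increments=[[[0, 0, 0, 0, 0, 0], [0, 0, 0, 0, 0, 0], [0, 0, 0, 0, 0, 0], [0, 0, 0, 0, 0, 0]]], jaw=1, squeeze=60)

```text
clock: 20.18
tcp_pos: [0.4722, -0.3382, 0.0053]
orientation: [0.001, -0.0, 1.0, -0.001]
wrist_force: [-1.3, 1.7, 7.1]
finger_gap: 0.0259
grip_force: 59.7
```

Run:
```python
from h import *
st()
f,P,s=cloud("wrist"); 
layers(P,s["tcp_pos"],0.013,[.036,.054]);layers(P,s["tcp_pos"],0.05,[.009])
```

```text
{'clock': 20.175, 'tcp_pos': [0.4722, -0.3382, 0.0053], 'orientation': [0.0012, -0.0, 1.0, -0.001], 'finger_gap': 0.0259, 'grip_force': 59.6758, 'wrist_force': [-1.3404, 1.6633, 7.1288], 'joint_pos': [-0.7598, 0.4695, -0.2729, 0.8254, 0.0001, -0.7598]}
0.036 1219 mean [ 0.469  -0.3385] enc [ 0.4722 -0.3382] 0.013 lo [ 0.4593 -0.3507] hi [ 0.4839 -0.3254]
0.054 426 mean [ 0.4703 -0.339 ] enc [ 0.472 -0.342] 0.0093 lo [ 0.4655 -0.3512] hi [ 0.4759 -0.3329]
0.009 2081 mean [ 0.4592 -0.3378] enc [ 0.4711 -0.3381] 0.0382 lo [ 0.4335 -0.3752] hi [ 0.5086 -0.3003]
```

carry_out(increments=[[[0, 0, -0.1, 0, 0, 0], [0, 0, -0.2, 0, 0, 0], [0, 0, -0.3, 0, 0, 0], [0, 0, -0.36, 0, 0, 0], [0, 0, -0.36, 0, 0, 0]]])

```text
clock: 20.85
tcp_pos: [0.4725, -0.3387, 0.1865]
orientation: [0.002, 0.0, 1.0, -0.002]
wrist_force: [0.6, 0.2, -3.2]
finger_gap: 0.0262
grip_force: 60.0
```

carry_out(increments=[[[-0.003, 0.1, 0, 0, 0, 0], [-0.006, 0.2, 0, 0, 0, 0], [-0.012, 0.3, 0, 0, 0, 0], [-0.012, 0.357, 0, 0, 0, 0], [-0.012, 0.357, 0, 0, 0, 0]]])

```text
clock: 21.48
tcp_pos: [0.4759, -0.1563, 0.1817]
orientation: [-0.002, -0.002, 1.0, 0.001]
wrist_force: [0.2, -1.2, -2.9]
finger_gap: 0.0257
grip_force: 60.1
```

carry_out(increments=[[[0, 0, 0, 0, 0, 0], [0, 0, 0, 0, 0, 0]]])

```text
clock: 21.72
tcp_pos: [0.477, -0.1597, 0.1829]
orientation: [-0.0, 0.001, 1.0, 0.0]
wrist_force: [-0.0, 0.3, -2.1]
finger_gap: 0.0253
grip_force: 60.1
```

Run:
```python
from h import *
st()
f,P,s=cloud("wrist"); t=s["tcp_pos"]; z=t[2]-.0053
layers(P,t,0.05,[z+.009]);layers(P,t,0.013,[z+.054]); layers(P,(.4757,-.1587),0.05,[.028,.06,.135,.153])
```

```text
{'clock': 21.725, 'tcp_pos': [0.477, -0.1597, 0.1829], 'orientation': [-0.0004, 0.0007, 1.0, 0.0], 'finger_gap': 0.0253, 'grip_force': 60.141, 'wrist_force': [-0.0301, 0.2919, -2.113], 'joint_pos': [-0.4826, 0.1888, -0.2034, 1.1793, -0.0003, -0.4812]}
0.18660667912303228 2047 mean [ 0.4638 -0.159 ] enc [ 0.476  -0.1591] 0.0381 lo [ 0.4382 -0.1968] hi [ 0.5134 -0.1218]
0.23160667912303226 422 mean [ 0.4752 -0.1605] enc [ 0.477  -0.1636] 0.0093 lo [ 0.4705 -0.1727] hi [ 0.4809 -0.1545]
0.028 1951 mean [ 0.459  -0.1592] enc [ 0.4755 -0.1588] 0.0498 lo [ 0.4264 -0.2081] hi [ 0.4903 -0.1098]
0.06 11 mean [ 0.4616 -0.157 ] enc [ 0.4644 -0.1579] 0.013 lo [ 0.4587 -0.1707] hi [ 0.4661 -0.1451]
```

carry_out(increments=[[[0, 0, 0.02, 0, 0, 0], [0, 0, 0.035, 0, 0, 0], [0, 0, 0.045, 0, 0, 0], [0, 0, 0.055, 0, 0, 0], [0, 0, 0.055, 0, 0, 0]]])

```text
clock: 22.4
tcp_pos: [0.4769, -0.1587, 0.1556]
orientation: [-0.0, -0.0, 1.0, 0.0]
wrist_force: [0.4, 0.5, -2.3]
finger_gap: 0.0258
grip_force: 60.1
```

carry_out(increments=[[[0, 0, 0.01, 0, 0, 0], [0, 0, 0.02, 0, 0, 0], [0, 0, 0.028, 0, 0, 0], [0, 0, 0.028, 0, 0, 0]]])

```text
clock: 22.9
tcp_pos: [0.4769, -0.1587, 0.1416]
orientation: [-0.0, 0.0, 1.0, 0.0]
wrist_force: [0.6, 0.6, -1.7]
finger_gap: 0.0253
grip_force: 60.1
```

Run:
```python
from h import *
st()
f,P,s=cloud("wrist"); t=s["tcp_pos"]; z=t[2]-.0053
layers(P,t,0.05,[z+.009]); layers(P,(.4757,-.1587),0.05,[.028])
```

```text
{'clock': 22.9, 'tcp_pos': [0.4769, -0.1587, 0.1416], 'orientation': [-0.0004, 0.0, 1.0, 0.0001], 'finger_gap': 0.0253, 'grip_force': 60.1412, 'wrist_force': [0.6231, 0.5696, -1.6785], 'joint_pos': [-0.4811, 0.2123, -0.2787, 1.0807, -0.0001, -0.481]}
0.14532443853506646 2049 mean [ 0.4638 -0.1582] enc [ 0.4761 -0.1582] 0.0381 lo [ 0.438  -0.1959] hi [ 0.5134 -0.1207]
0.028 2173 mean [ 0.4552 -0.1604] enc [ 0.4753 -0.1588] 0.0496 lo [ 0.4264 -0.2075] hi [ 0.486  -0.1101]
```

carry_out(increments=[[[0, -0.0024, 0.0015, 0, 0, 0], [0, -0.0024, 0.003, 0, 0, 0], [0, -0.0024, 0.0035, 0, 0, 0], [0, -0.0024, 0.0035, 0, 0, 0]]])

```text
clock: 23.45
tcp_pos: [0.4772, -0.1601, 0.1404]
orientation: [0.0, 0.0, 1.0, -0.0]
wrist_force: [-0.2, -0.3, -2.6]
finger_gap: 0.0257
grip_force: 60.1
```

carry_out(increments=[[[0, 0, 0, 0, 0, 0], [0, 0, 0, 0, 0, 0], [0, 0, 0, 0, 0, 0], [0, 0, 0, 0, 0, 0]]], jaw=0.5)

```text
clock: 23.95
tcp_pos: [0.4773, -0.1601, 0.1405]
orientation: [0.0, 0.0, 1.0, -0.0]
wrist_force: [-0.2, 1.0, 0.8]
finger_gap: 0.0428
grip_force: 0.0
```

carry_out(increments=[[[0, 0, -0.04, 0, 0, 0], [0, 0, -0.1, 0, 0, 0], [0, 0, -0.2, 0, 0, 0], [0, 0, -0.26, 0, 0, 0], [0, 0, -0.26, 0, 0, 0]]])

```text
clock: 24.58
tcp_pos: [0.4786, -0.1608, 0.273]
orientation: [0.002, 0.0, 1.0, -0.001]
wrist_force: [0.5, 0.3, -0.5]
finger_gap: 0.0426
grip_force: 0.0
```

Run:
```python
from h import *
st()
f,P,s=cloud("wrist")
layers(P,(.4757,-.1587),0.05,[.028,.144]);layers(P,(.4757,-.1587),0.02,[.171,.189])
m=np.hypot(P[...,0]-.476,P[...,1]+.159)<.012; q=P[m]; q=q[abs(q[:,2]-.171)<.004]; print(np.median(q[:,2]), np.linalg.lstsq(np.c_[q[:,:2],np.ones(len(q))],q[:,2],rcond=None)[0])
```

```text
{'clock': 24.575, 'tcp_pos': [0.4786, -0.1608, 0.273], 'orientation': [0.0024, 0.0, 1.0, -0.0013], 'finger_gap': 0.0426, 'grip_force': 0.0, 'wrist_force': [0.5389, 0.2924, -0.5106], 'joint_pos': [-0.4832, 0.161, -0.0165, 1.3878, -0.0001, -0.4832]}
0.028 797 mean [ 0.451 -0.161] enc [ 0.4754 -0.1587] 0.0493 lo [ 0.4269 -0.2072] hi [ 0.486  -0.1104]
0.144 972 mean [ 0.475  -0.1598] enc [ 0.4766 -0.1596] 0.0381 lo [ 0.4388 -0.1973] hi [ 0.5141 -0.1222]
0.171 576 mean [ 0.4751 -0.1598] enc [ 0.4764 -0.1597] 0.0144 lo [ 0.4624 -0.1733] hi [ 0.4904 -0.1463]
0.189 99 mean [ 0.4758 -0.1598] enc [ 0.4769 -0.1598] 0.0048 lo [ 0.4714 -0.1643] hi [ 0.4801 -0.1553]
0.17089017873728204 [-0.01260607  0.00044293  0.17700445]
```

carry_out(increments=[[[0, 0.12, 0, 0, 0, 0], [-0.02, 0.24, 0, 0, 0, 0], [-0.04, 0.36, 0, 0, 0, 0], [-0.06, 0.48, 0, 0, 0, 0], [-0.08, 0.6, 0, 0, 0, 0]]])

```text
clock: 25.25
tcp_pos: [0.5165, 0.1418, 0.2685]
orientation: [-0.001, 0.0, 1.0, -0.0]
wrist_force: [1.0, -0.7, 1.7]
finger_gap: 0.0427
grip_force: 0.0
```

carry_out(increments=[[[0, 0.12, 0.03, 0, 0, 0], [0, 0.24, 0.06, 0, 0, 0], [0, 0.28, 0.1, 0, 0, 0], [0, 0.28, 0.1, 0, 0, 0], [0, 0.28, 0.1, 0, 0, 0]]])

```text
clock: 25.88
tcp_pos: [0.5168, 0.2792, 0.2197]
orientation: [-0.001, 0.0, 1.0, -0.001]
wrist_force: [-0.4, -0.4, 0.5]
finger_gap: 0.0428
grip_force: 0.0
```

Run:
```python
from h import *
st()
f,P,s=cloud("wrist"); cv2.imwrite("pics/e.png",f)
layers(P,(.49,.284),0.03,[.004,.046]);layers(P,(.407,.28),0.03,[.046])
```

```text
{'clock': 25.875, 'tcp_pos': [0.5168, 0.2792, 0.2197], 'orientation': [-0.0008, 0.0002, 1.0, -0.0005], 'finger_gap': 0.0428, 'grip_force': 0.0, 'wrist_force': [-0.3712, -0.3895, 0.5333], 'joint_pos': [0.3589, 0.3387, 0.0869, 1.3208, -0.0004, 0.3592]}
0.004 267 mean [0.4802 0.2845] enc [0.4899 0.2841] 0.0299 lo [0.4605 0.2547] hi [0.5166 0.3135]
0.046 374 mean [0.483  0.2874] enc [0.4834 0.2874] 0.0159 lo [0.4678 0.2725] hi [0.4986 0.3033]
0.046 471 mean [0.3974 0.2839] enc [0.3978 0.284 ] 0.0158 lo [0.3824 0.2684] hi [0.4128 0.2996]
```

View pics/e.png

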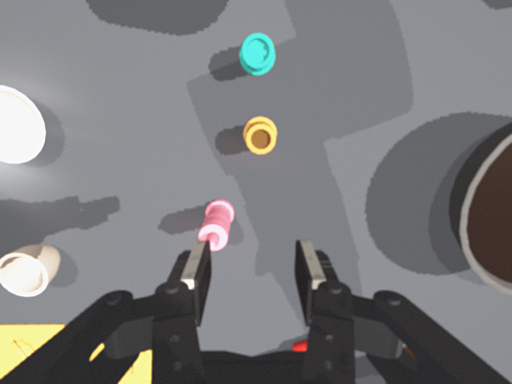

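Brass socket at (260,135), turquoise at (257,54), and pink stem at (217,225), clear of the gripper. I'm going for the brass socket at (0.4834, 0.2874).

carry_out(increments=[[[0.067, 0.0164, 0.02, 0, 0, 0], [0.067, 0.0164, 0.12, 0, 0, 0], [0.067, 0.0164, 0.22, 0, 0, 0], [0.067, 0.0164, 0.24, 0, 0, 0], [0.067, 0.0164, 0.24, 0, 0, 0]]])

```text
clock: 26.55
tcp_pos: [0.4844, 0.2875, 0.1012]
orientation: [0.0, 0.001, 1.0, -0.0]
wrist_force: [-0.3, 0.5, 0.5]
finger_gap: 0.0426
grip_force: 0.0
```

Run:
```python
from h import *
st()
f,P,s=cloud("wrist")
layers(P,(.4834,.2874),0.023,[.046])
```

```text
{'clock': 26.55, 'tcp_pos': [0.4844, 0.2875, 0.1012], 'orientation': [0.0002, 0.0007, 1.0, -0.0], 'finger_gap': 0.0426, 'grip_force': 0.0, 'wrist_force': [-0.3455, 0.4539, 0.4722], 'joint_pos': [0.3932, 0.351, -0.1933, 1.0262, -0.0002, 0.3946]}
0.046 765 mean [0.4825 0.2876] enc [0.483  0.2877] 0.0161 lo [0.4673 0.2721] hi [0.4983 0.3029]
```

carry_out(increments=[[[0.0024, 0, 0.06, 0, 0, 0], [0.0024, 0, 0.12, 0, 0, 0], [0.0024, 0, 0.18, 0, 0, 0], [0.0024, 0, 0.2, 0, 0, 0], [0.0024, 0, 0.2, 0, 0, 0]]])

```text
clock: 27.22
tcp_pos: [0.4835, 0.2884, 0.0014]
orientation: [0.001, 0.0, 1.0, 0.0]
wrist_force: [-0.2, -0.8, 0.4]
finger_gap: 0.0429
grip_force: 0.0
```

carry_out(increments=[[[0, 0, 0, 0, 0, 0], [0, 0, 0, 0, 0, 0], [0, 0, 0, 0, 0, 0], [0, 0, 0, 0, 0, 0]]], jaw=1, squeeze=60)

```text
clock: 27.72
tcp_pos: [0.4841, 0.2886, 0.0023]
orientation: [0.002, 0.0, 1.0, 0.0]
wrist_force: [-0.6, -1.0, 6.4]
finger_gap: 0.0311
grip_force: 59.6
```

Run:
```python
from h import *
st()
f,P,s=cloud("wrist")
layers(P,s["tcp_pos"],0.0165,[.046])
```

```text
{'clock': 27.725, 'tcp_pos': [0.4841, 0.2886, 0.0023], 'orientation': [0.0017, 0.0001, 1.0, 0.0005], 'finger_gap': 0.0311, 'grip_force': 59.5525, 'wrist_force': [-0.6157, -0.988, 6.4499], 'joint_pos': [0.3954, 0.4449, -0.3232, 0.7992, -0.0005, 0.3955]}
0.046 2155 mean [0.4825 0.2887] enc [0.4841 0.2886] 0.0166 lo [0.4676 0.2733] hi [0.4994 0.3047]
```

carry_out(increments=[[[0, 0, -0.1, 0, 0, 0], [0, 0, -0.2, 0, 0, 0], [0, 0, -0.3, 0, 0, 0], [0, 0, -0.4, 0, 0, 0], [0, 0, -0.44, 0, 0, 0]]])

```text
clock: 28.4
tcp_pos: [0.4839, 0.2888, 0.2246]
orientation: [0.003, -0.0, 1.0, 0.001]
wrist_force: [1.3, -0.4, -2.2]
finger_gap: 0.0308
grip_force: 60.1
```

carry_out(increments=[[[0, -0.1, 0, 0, 0, 0], [0, -0.21, 0, 0, 0, 0], [0, -0.32, 0, 0, 0, 0], [0, -0.43, 0, 0, 0, 0], [0, -0.54, 0, 0, 0, 0]]])

```text
clock: 29.02
tcp_pos: [0.4823, 0.0166, 0.2209]
orientation: [0.001, -0.0, 1.0, -0.0]
wrist_force: [1.2, 0.2, -1.5]
finger_gap: 0.0308
grip_force: 60.2
```

carry_out(increments=[[[0.005, -0.1, 0, 0, 0, 0], [0.01, -0.2, 0, 0, 0, 0], [0.014, -0.3, 0, 0, 0, 0], [0.014, -0.356, 0, 0, 0, 0], [0.014, -0.356, 0, 0, 0, 0]]])

```text
clock: 29.65
tcp_pos: [0.4754, -0.1617, 0.2206]
orientation: [0.0, 0.002, 1.0, -0.0]
wrist_force: [0.0, -0.1, -2.1]
finger_gap: 0.0308
grip_force: 60.2
```

carry_out(increments=[[[0, 0, 0, 0, 0, 0], [0, 0, 0, 0, 0, 0], [0, 0, 0, 0, 0, 0]]])

```text
clock: 30.02
tcp_pos: [0.4756, -0.1589, 0.2205]
orientation: [0.0, -0.001, 1.0, -0.0]
wrist_force: [0.5, -0.8, -2.2]
finger_gap: 0.031
grip_force: 60.2
```

Run:
```python
from h import *
st()
f,P,s=cloud("wrist"); t=s["tcp_pos"]; z=t[2]-.0023
layers(P,t,0.0165,[z+.046]);layers(P,(.476,-.159),0.05,[.028,.144]);layers(P,(.4757,-.1587),0.02,[.171,.189])
```

```text
{'clock': 30.025, 'tcp_pos': [0.4756, -0.1589, 0.2205], 'orientation': [0.0001, -0.0008, 1.0, -0.0], 'finger_gap': 0.031, 'grip_force': 60.2393, 'wrist_force': [0.5189, -0.8104, -2.1513], 'joint_pos': [-0.4827, 0.1696, -0.134, 1.267, 0.0, -0.4843]}
0.26417093208978815 2171 mean [ 0.474  -0.1588] enc [ 0.4755 -0.1589] 0.0165 lo [ 0.4592 -0.1741] hi [ 0.4909 -0.1429]
0.028 1171 mean [ 0.4528 -0.1602] enc [ 0.476  -0.1594] 0.0496 lo [ 0.4275 -0.2082] hi [ 0.4856 -0.1106]
0.144 1032 mean [ 0.4644 -0.1595] enc [ 0.4764 -0.1598] 0.0381 lo [ 0.4388 -0.1972] hi [ 0.5026 -0.1222]
0.171 505 mean [ 0.4691 -0.1599] enc [ 0.4753 -0.1597] 0.0139 lo [ 0.462  -0.1732] hi [ 0.4786 -0.146 ]
```

carry_out(increments=[[[-0.003, -0.002, 0.02, 0, 0, 0], [-0.003, -0.002, 0.035, 0, 0, 0], [-0.003, -0.002, 0.05, 0, 0, 0], [-0.003, -0.002, 0.065, 0, 0, 0], [-0.003, -0.002, 0.065, 0, 0, 0]]])

```text
clock: 30.7
tcp_pos: [0.4765, -0.1607, 0.187]
orientation: [-0.001, 0.0, 1.0, 0.0]
wrist_force: [-0.9, 0.1, -1.5]
finger_gap: 0.0311
grip_force: 60.2
```

carry_out(increments=[[[0, 0, 0.01, 0, 0, 0], [0, 0, 0.02, 0, 0, 0], [0, 0, 0.027, 0, 0, 0], [0, 0, 0.027, 0, 0, 0]]])

```text
clock: 31.2
tcp_pos: [0.4768, -0.1608, 0.174]
orientation: [-0.0, 0.0, 1.0, 0.0]
wrist_force: [-0.4, -0.2, -1.7]
finger_gap: 0.0309
grip_force: 60.2
```

Run:
```python
from h import *
st()
f,P,s=cloud("wrist"); t=s["tcp_pos"]; z=t[2]-.0023
layers(P,t,0.0165,[z+.046]);layers(P,(.476,-.159),0.05,[.028,.144])
```

```text
{'clock': 31.2, 'tcp_pos': [0.4768, -0.1608, 0.174], 'orientation': [-0.0003, 0.0, 1.0, 0.0001], 'finger_gap': 0.0309, 'grip_force': 60.2412, 'wrist_force': [-0.3872, -0.232, -1.693], 'joint_pos': [-0.4848, 0.1935, -0.22, 1.1579, -0.0001, -0.4848]}
0.2177005946331989 2189 mean [ 0.4751 -0.1606] enc [ 0.4768 -0.1608] 0.0165 lo [ 0.4604 -0.176 ] hi [ 0.4915 -0.1447]
0.028 1637 mean [ 0.4539 -0.1606] enc [ 0.4753 -0.1591] 0.0497 lo [ 0.4271 -0.2079] hi [ 0.4853 -0.1102]
0.144 1384 mean [ 0.4605 -0.1592] enc [ 0.4762 -0.1596] 0.038 lo [ 0.4386 -0.1972] hi [ 0.4953 -0.122 ]
```

Socket bottom is at 0.1717, 0.7 mm above the shoulder.

carry_out(increments=[[[0, 0.0014, 0.001, 0, 0, 0], [0, 0.0014, 0.002, 0, 0, 0], [0, 0.0014, 0.002, 0, 0, 0]]])

```text
clock: 31.62
tcp_pos: [0.477, -0.1602, 0.1734]
orientation: [0.0, 0.0, 1.0, -0.0]
wrist_force: [-0.5, -0.2, -2.4]
finger_gap: 0.0305
grip_force: 60.2
```

carry_out(increments=[[[0, 0, 0, 0, 0, 0], [0, 0, 0, 0, 0, 0], [0, 0, 0, 0, 0, 0], [0, 0, 0, 0, 0, 0]]], jaw=0.5)

```text
clock: 32.12
tcp_pos: [0.4771, -0.1602, 0.1735]
orientation: [0.0, 0.0, 1.0, -0.0]
wrist_force: [0.9, -0.0, -0.5]
finger_gap: 0.043
grip_force: 0.0
```

carry_out(increments=[[[0, 0, -0.04, 0, 0, 0], [0, 0, -0.1, 0, 0, 0], [0, 0, -0.18, 0, 0, 0], [0, 0, -0.2, 0, 0, 0], [0, 0, -0.2, 0, 0, 0]]])

```text
clock: 32.75
tcp_pos: [0.4773, -0.1603, 0.2737]
orientation: [0.001, -0.0, 1.0, -0.0]
wrist_force: [0.0, -0.0, -0.6]
finger_gap: 0.0428
grip_force: 0.0
```

Run:
```python
from h import *
st()
f,P,s=cloud("wrist")
layers(P,(.476,-.159),0.05,[.028,.144]);layers(P,(.476,-.159),0.025,[.217])
m=np.hypot(P[...,0]-.476,P[...,1]+.159)<.017; q=P[m]; q=q[q[:,2]>.205]; print(np.median(q[:,2]))
g=env.read_camera("scene")["frame"]; cv2.imwrite("pics/f.png",np.hstack([f,cv2.resize(g[60:260,160:320],(288,384))]))
```

```text
{'clock': 32.75, 'tcp_pos': [0.4773, -0.1603, 0.2737], 'orientation': [0.0006, -0.0, 1.0, -0.0003], 'finger_gap': 0.0428, 'grip_force': 0.0, 'wrist_force': [0.009, -0.0364, -0.583], 'joint_pos': [-0.4835, 0.162, -0.0137, 1.3937, -0.0001, -0.4836]}
0.028 787 mean [ 0.4511 -0.161 ] enc [ 0.4761 -0.1591] 0.0497 lo [ 0.4272 -0.2078] hi [ 0.4856 -0.1104]
0.144 777 mean [ 0.4668 -0.1595] enc [ 0.4764 -0.1598] 0.0379 lo [ 0.4389 -0.1971] hi [ 0.5077 -0.1222]
0.217 752 mean [ 0.4756 -0.1598] enc [ 0.4759 -0.1596] 0.0163 lo [ 0.4607 -0.1751] hi [ 0.4918 -0.1442]
0.36314182435594056
```

View pics/f.png

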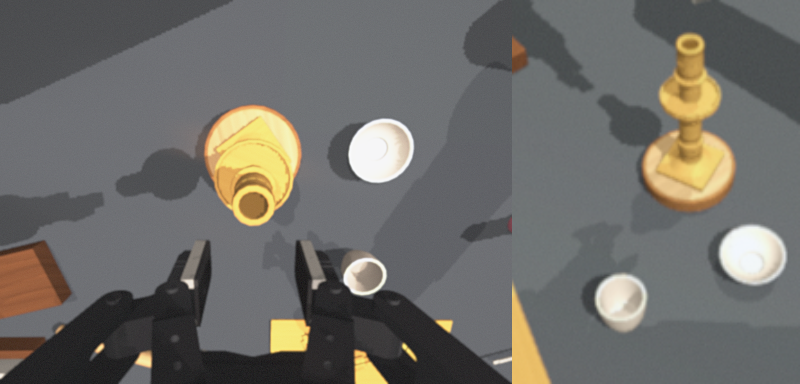

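The candlestick stands complete and upright on the block: the socket rim is at (253,204) in the wrist view and at height 0.217. The gripper is clear above it, and the dish and cup look untouched.

```bash
python3 -c "
from workcell import env
print(env.hand_in())"
```

```text
the job is handed in; nothing more can be done
None
```

The candlestick is assembled upright on the block (foot, stem, drip pan, socket) and handed in at about 33 s. By the camera, the parts line up within about 1 mm and the foot is about 2 mm off the block's centre; the judging result was not shown.

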